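# Clear the pile off the logbook

## Robot

A 7-joint arm with a two-finger parallel gripper is mounted at the origin on a cart in front of the work surface, level with it; the furniture and walls round the work are solid. World frame = base frame: x ahead of the robot, y to its left, z up, the work surface at z = 0. Lengths are in m, angles in rad, forces in N, time in s.
With the tool pointing down it reaches from about 0.425 to 0.925 m from the base axis. Payload 6.8 kg.
Tool frame: the origin (TCP) lies where the fingers leave the gripper's body, on its centre line; the fingertips stand 73 mm ahead of it and the grasp point (between the pads) lies 54 mm ahead of it; z points along the fingers, y is the line along which they close (so a half turn about z gives the same grasp; the last joint's range is limited). The gripper opens to 85 mm and grips with 20 to 120 N. Pads are 22 mm wide; open, the fingers measure 114 mm over their backs; the gripper's body (76 mm by 85 mm) begins 54 mm behind the grasp point. The pads swing forward as they close: fully open they stand 13 mm farther back than shut.
Start: joints at [1.177, 0.477, 0.022, 1.555, -0.011, 1.109, -0.083], TCP at [0.19, -0.648, 0.304] pointing down, gripper open.
Joint ranges: [-2.96, 2.96], [-0.34, 2.1], [-1.41, 1.46], [0.24, 2.44], [-1.37, 4.51], [0.17, 1.92], [-2.96, 2.96]. Speed limits (rad/s): [2.39, 2.39, 3.14, 3.14, 3.14, 3.14, 3.14].

## Interface

Orientations are given as a rotation vector (axis times angle).
In Python, from bench import r, grab_frame, camera_info gives the robot as it stands.
- The arm moves only by the tool move_tool, called after "Emit:" by a JSON object that holds its "fn" and its "kwargs", one argument or row to a line. Schema: {"type":"object","properties":{"moves":{"type":"array","items":{"type":"array","items":{"type":"array","items":{"type":"number"},"minItems":6,"maxItems":6},"minItems":1,"maxItems":5},"minItems":1,"maxItems":1},"jaw":{"type":"number"},"force":{"type":"number"},"only":{"type":"string"},"quiet":{"type":"boolean"},"lines":{"type":"string"}},"required":["moves"],"additionalProperties":false}. moves is a list that holds a single list of rows (three levels of brackets), with 1 to 5 rows, each of 6 numbers: dx, dy, dz in m, then a rotation vector rx, ry, rz in rad; each row is the pose to reach, as a shift and turn from the pose commanded when the call began, along the tool's axes at that moment; what a row does not reach only later rows make up. A row lasts 1/10 s, in which the tool goes at most 0.05 m and 0.15 rad, less where a joint would pass 70% of its speed; a pose out of reach is approached as far as the arm can. jaw is the finger opening in m, set as the call begins (left out keeps the last). The fingers move at their own pace and stop on an object; force is the grip in N (left out, the last holds). Time passes only in rows, so rows that do not move let the fingers close. The tool returns the time, the measured TCP pose, the force, the opening and the grip force at its end. only (a regular expression) keeps the lines of the reply that match it, lines (a string "A,B") keeps lines A to B, and quiet returns only ok. Input that does not fit is refused with a message, and nothing moves.
- r.get_obs(): the state, without advancing time (a new reading comes with each control period).
- grab_frame(name): name is "scene" or "top" or "wrist"; returns (picture, depth): 420x560x3 uint8, blue, green, red; 420x560 float32, m along the optical axis (not along the pixel's ray), 0 where there is no reading.
- camera_info(name): a dict with "camera_matrix" (3x3 intrinsics, pixels), "R" (3x3) and "t" (3): a world point X has camera coordinates R X + t. Camera axes: x right, y down, z forward; pixel columns grow to the right and rows downward; lengths in m; the calibration is good to about 2 mm. A picture is of the moment at which its call begins: read the wrist's pose just before it. camera_info takes no time and is no camera call; for the wrist camera it gives the pose at the moment of the call.
- r.hand_in(): hands the job in; it is judged then, once.
The state is a dict: "clock": time; "joints": joint angles; "qvel": joint speeds; "tau": joint torques, N m; "tcp_pos": TCP position; "orientation": TCP orientation; "contact_force": force on the tool from outside, world axes, zero at the start; "moment": the same for the moment, N m; "grip_width": finger opening in m; "gripper_force": force on a finger pad.
Only numpy, scipy, OpenCV 4.12 (cv2) and the standard library are available. Lean on these libraries where they do the work, as an engineer would, in place of code of your own. Each camera call takes 0.05 s, during which the arm holds its last target. There are 200 camera calls.

## Task

Someone has left a pile on the laundry logbook. Take it apart and put each thing on its own place: the wooden pressing block lying flat in the long tray, the soap bar in the ribbed metal dish lying along the dish, the tape measure flat in the round cork dish and the dropper bottle upright on the square wooden base, each near the middle of its place. Leave the logbook lying where it is.

Things in the scene. Friction and masses are not known exactly. Their poses are not given: they have to be found in the camera images.
- logbook: black ring-bound notebook lying on the worktop under the pile, loose, 148 (x) x 110 (y) mm; its cover is 12 mm above the worktop and bears the pressing block. Origin: centre of its underside.
- pressing_block: brown wooden pressing block, a flat bar 190 (x) x 46 (y) x 20 (z) mm grooved along its long sides, 0.18 kg, lying on the logbook, roughly lengthwise; the soap bar lies on one half of it and the dropper bottle stands on the other half (some 50 mm either side of its middle; which is where varies). Origin: centre of its underside; x runs along its length. Grip across its 46 mm width.
- soap_bar: pale green bar of stain soap with rounded edges, 52 (x) x 77 (y) x 26 (z) mm, 0.12 kg, lying flat on the pressing block, its length roughly along the pressing block; the tape measure lies on top of it. Origin: centre of its underside; y runs along its length. Grip across the 52 mm width.
- tape_measure: round red tape measure, a disc of 54 mm diameter and 16 mm height (a small button in the middle of the top reaches 18 mm), 0.09 kg, lying flat on the soap bar. Origin: in its underside, 4 mm from the disc's axis: the axis stands at y = +4 mm, and a thin end tab sticks out to y = -30 mm. Grip across x, through the disc's axis.
- dropper_bottle: small brown round bottle with a black dropper cap, 102 mm high, 0.07 kg, standing on the pressing block. Origin: centre of its underside; z up. The round body is 32 mm across up to about 60 mm height, above it the collar is 24 mm and the rubber bulb (76 to 102 mm) 12 mm across. Grip it round the body, about 50 mm above the underside, from any side.
- long_tray: long shallow dark metal tray, the place of the pressing block, fixed, 218 (x) x 70 (y) mm outside, 210 x 62 mm inside; floor 4 mm and rim 8 mm above the worktop. Origin: centre of its underside; x along its length. The pressing block may lie in it either way round.
- soap_dish: rectangular metal dish with five low ribs, the place of the soap bar, fixed, 84 (x) x 110 (y) mm outside, 76 x 102 mm inside; the soap lies on the ribs 8 mm above the worktop, rim at 10 mm. Origin: centre of its underside; y along its length. The soap may lie in it either way round.
- round_dish: round cork dish, the place of the tape measure, fixed, 94 mm diameter outside, 86 mm inside; floor 3 mm and rim 7 mm above the worktop. Origin: centre of its underside. The tape measure may be turned any way.
- square_base: square flat pale wooden base, the place of the dropper bottle, fixed, 80 x 80 mm, its flat top 14 mm above the worktop. Origin: centre of its underside. The bottle may be turned any way.

How it is judged:
At the end, for the whole second after the job is handed in: Flat, released and at rest (level to 7 deg, resting height to 4 mm): pressing block in the long tray (centre within 12 mm, along it to 11 deg), soap bar on the metal dish's ribs (15 mm, 11 deg), tape measure in the round dish (17 mm), bottle upright on the base (15 mm). Logbook moved under 30 mm (horizontal distance between pressing_block and long_tray below 0.012 m and z of pressing_block in the frame of long_tray between 0 and 0.008 m and angle between each of pressing_block, soap_bar, tape_measure, dropper_bottle's own z axis and vertical below 0.12 rad and linear speed of each of pressing_block, soap_bar, tape_measure, dropper_bottle below 0.02 m/s and angular speed of each of pressing_block, soap_bar, tape_measure, dropper_bottle below 0.4 rad/s and angle between the x axis of pressing_block and the x axis of long_tray, either way round below 0.2 rad and horizontal distance between soap_bar and soap_dish below 0.015 m and z of soap_bar in the frame of soap_dish between 0.004 and 0.012 m and angle between the y axis of soap_bar and the y axis of soap_dish, either way round below 0.2 rad and horizontal distance between tape_measure and round_dish below 0.017 m and z of tape_measure in the frame of round_dish between -0.001 and 0.007 m and horizontal distance between dropper_bottle and square_base below 0.015 m and z of dropper_bottle in the frame of square_base between 0.01 and 0.018 m); the robot touches nothing.
It fails at once if the logbook is shifted by more than 30 mm (distance of logbook from where it was at the start of the episode above 0.03 m).
It also fails if it takes over 120 s, if anything falls off the work surface, if the arm or the gripper's body presses on something with over 40 N, if the wrist force passes 120 N, or if a joint passes its speed limit or range.

## Working session

There is one attempt and no reset: what is moved stays moved. The work goes in short steps, Python scripts to look and compute and a tool call to move; the robot and the scene stay as the last step left them, time stands still between calls to the robot, and variables do not carry over. Pictures are saved under pics/ and viewed, at most 15 in all, crops included, and the job is handed in when it is done.

```bash
ls; mkdir -p pics; python3 - <<'E'
from bench import r, grab_frame, camera_info
import cv2, numpy as np
o=r.get_obs();print(o['clock'],o['tcp_pos'],o['orientation'])
for n in("scene","top"):
    p,d=grab_frame(n);cv2.imwrite(f"pics/{n}0.png",p);np.savez(f"{n}0.npz",p=p,d=d)
    c=camera_info(n);print(n,c, (d>0).mean())
E
```

```text
pics
0.0 [ 0.1901442  -0.64718357  0.30290815] [-3.10780332e+00 -4.47100309e-01  6.23705079e-04]
scene {'camera_matrix': array([[512.72083437,   0.        , 279.14019535],
       [  0.        , 512.72083437, 213.0756377 ],
       [  0.        ,   0.        ,   1.        ]]), 'R': array([[ 0.99758188, -0.06556056,  0.0230698 ],
       [-0.00841173, -0.44338627, -0.89629117],
       [ 0.06899018,  0.89392977, -0.44286558]]), 't': array([-0.47286927,  0.07513683,  1.06677859])} 0.9960799319727891
top {'camera_matrix': array([[504.49324302,   0.        , 278.85734194],
       [  0.        , 504.49324302, 215.45473869],
       [  0.        ,   0.        ,   1.        ]]), 'R': array([[-0.0128305 , -0.99990305, -0.00541   ],
       [-0.98931642,  0.01348004, -0.14515959],
       [ 0.14521844,  0.00348973, -0.98939346]]), 't': array([0.08157796, 0.49877613, 1.10829027])} 0.9959141156462585
```

View pics/top0.png

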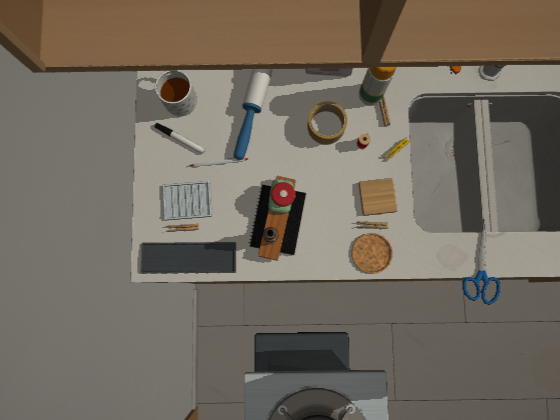

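View pics/scene0.png

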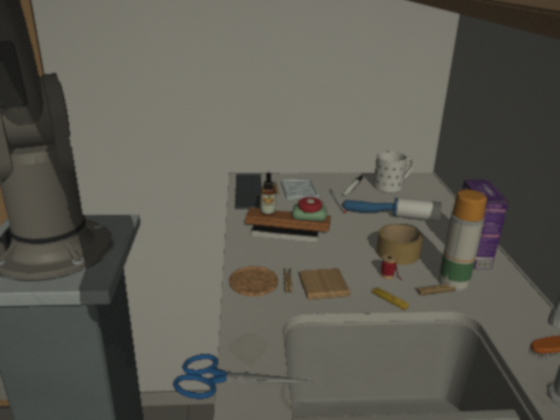

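The top view shows the pile at about (278,218): red tape on green soap at (283,195), and the bottle at (270,235). The places are the tray (188,257), soap dish (187,201), cork dish (372,253) and base (378,197). The scene view agrees: bottle on the near end, soap and tape on the far half.

```bash
cat > h.py <<'E'
import numpy as np, cv2
from bench import camera_info
def cloud(d,c):
    K=c['camera_matrix'];v,u=np.mgrid[:d.shape[0],:d.shape[1]]
    P=np.stack([(u-K[0,2])/K[0,0]*d,(v-K[1,2])/K[1,1]*d,d],-1)
    return (P-c['t'])@c['R']          # world
def cast(uv,z,c):
    K=c['camera_matrix'];C=-c['R'].T@c['t']
    D=np.c_[(np.array(uv,float)-[K[0,2],K[1,2]])/K[0,0],np.ones(len(uv))]@c['R']
    return C+D*((z-C[2])/D[:,2])[:,None]
def rect(m,P,name):
    """largest contour of mask -> median height, min-area rect on plane cast"""
    q=P[m>0]
    (cx,cy),(w,h),a=cv2.minAreaRect((q[:,:2]*1000).astype(np.float32))
    print(f"{name:8s} n={len(q)} z={np.median(q[:,2])*1e3:.1f} [{np.percentile(q[:,2],5)*1e3:.0f},{np.percentile(q[:,2],95)*1e3:.0f}] centre=({cx:.0f},{cy:.0f}) {w:.0f}x{h:.0f} ang={a:.1f} mean=({q[:,0].mean()*1e3:.0f},{q[:,1].mean()*1e3:.0f})")
def big(m):
    m=cv2.morphologyEx(m.astype(np.uint8),cv2.MORPH_OPEN,np.ones((2,2)))
    n,l,s,_=cv2.connectedComponentsWithStats(m,connectivity=4)
    return (l==1+np.argmax(s[1:,4])).astype(np.uint8) if n>1 else m
E
python3 - <<'E'
from h import *
for n in("top","scene"):
    f=np.load(n+"0.npz");p,d=f['p'],f['d'];c=camera_info(n);P=cloud(d,c)
    hsv=cv2.cvtColor(p,cv2.COLOR_BGR2HSV).astype(int);H,S,V=np.moveaxis(hsv,-1,0)
    B=dict(top=dict(tray=(135,238,242,278),dish=(158,178,216,224),cork=(345,230,400,278),base=(355,175,402,218),pile=(245,170,310,265)),
      scene=dict(tray=(230,170,265,210),dish=(275,175,325,202),cork=(222,262,284,298),base=(295,265,355,302),pile=(235,165,345,245)))[n]
    def box(k):
        x0,y0,x1,y1=B[k];m=np.zeros(d.shape,bool);m[y0:y1,x0:x1]=1;return m
    print(n)
    tbl=P[...,2][(box('base'))&(S<60)];print('table z',np.median(tbl)*1e3)
    rect(big(box('tray')&(V<95)),P,'tray')
    rect(big(box('cork')&(S>90)),P,'cork')
    rect(big(box('base')&(S>70)&(P[...,2]>.005)),P,'base')
    rect(big(box('dish')&(P[...,2]>.004)),P,'dish')
    b=box('pile')
    for x,s in (('red',((H<8)|(H>170))&(S>140)&(P[...,2]>.06)),('green',(H>35)&(H<90)&(S>40)&(P[...,2]>.045)),('wood',(H>3)&(H<22)&(S>100)&(P[...,2]>.022)&(P[...,2]<.04)),('bottle',(P[...,2]>.1)),('book',(V<60)&(P[...,2]<.022))):
        m=big(b&s); 
        if m.sum(): rect(m,P,x)
E
```

```text
top
table z 0.6883718380860109
tray     n=2927 z=5.2 [1,10] centre=(401,230) 332x95 ang=83.0 mean=(407,283)
cork     n=1291 z=4.0 [0,9] centre=(399,-55) 92x268 ang=8.7 mean=(412,-140)
base     n=1160 z=14.6 [4,18] centre=(475,-53) 102x362 ang=33.1 mean=(541,-155)
dish     n=1064 z=6.3 [1,12] centre=(483,192) 361x129 ang=58.7 mean=(539,293)
red      n=394 z=74.1 [54,78] centre=(454,77) 51x236 ang=80.8 mean=(539,64)
green    n=177 z=55.2 [13,65] centre=(437,83) 50x203 ang=82.7 mean=(512,77)
wood     n=726 z=32.4 [13,36] centre=(423,90) 56x174 ang=84.2 mean=(454,86)
bottle   n=96 z=110.2 [95,133] centre=(449,92) 19x23 ang=28.7 mean=(449,92)
book     n=777 z=13.4 [1,18] centre=(446,48) 32x230 ang=76.5 mean=(479,41)
scene
table z 0.40667376879820893
tray     n=1064 z=5.3 [3,76] centre=(400,-269) 1365x75 ang=88.6 mean=(414,262)
cork     n=1115 z=3.9 [2,8] centre=(396,-520) 860x87 ang=86.8 mean=(417,-142)
base     n=1171 z=14.1 [6,16] centre=(500,-536) 850x95 ang=82.6 mean=(546,-169)
dish     n=634 z=7.7 [3,76] centre=(501,-299) 1316x97 ang=85.3 mean=(546,243)
red      n=193 z=71.3 [62,75] centre=(462,-436) 1038x46 ang=80.4 mean=(544,45)
green    n=248 z=50.8 [42,58] centre=(467,-374) 1160x74 ang=79.6 mean=(545,52)
wood     n=713 z=31.1 [21,34] centre=(406,-415) 1056x187 ang=79.2 mean=(490,66)
bottle   n=113 z=109.3 [1,129] centre=(472,243) 323x18 ang=83.8 mean=(458,115)
book     n=809 z=5.1 [3,9] centre=(400,-280) 1341x67 ang=88.5 mean=(413,272)
```

```bash
python3 - <<'E'
import cv2
a=cv2.imread('pics/top0.png')[165:270,135:400]
cv2.imwrite('pics/crop1.png',cv2.resize(a,None,fx=3,fy=3,interpolation=cv2.INTER_CUBIC))
E
```

```text
(no output)
```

View pics/crop1.png

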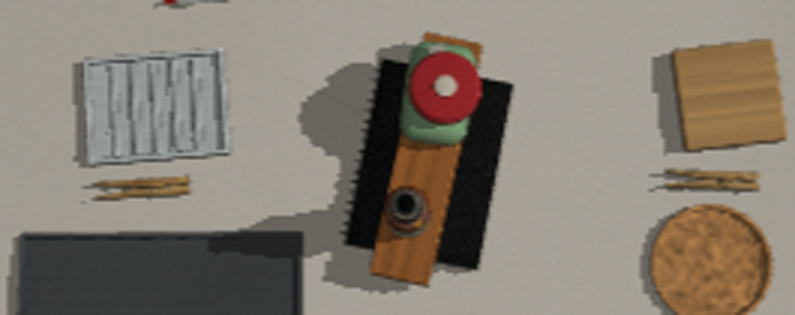

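Crop (x3): tape disc at (445,88), soap under it, bottle cap at (405,205), book ring side on the left. Depth dropouts spoil the rectangles, so I'll use depth only for heights and cast contours onto those planes.

```bash
cat >> h.py <<'E'
def prect(m,z,c,name):
    v,u=np.nonzero(m);q=cast(np.c_[u,v],z,c)[:,:2]*1000
    (cx,cy),(w,h),a=cv2.minAreaRect(q.astype(np.float32))
    if w<h: w,h,a=h,w,a+90
    print(f"{name:8s} n={len(q)} plane z={z*1e3:.0f} centre=({cx:.0f},{cy:.0f}) {w:.0f}x{h:.0f} long axis {(a+90)%180-90:.1f}deg mean=({q[:,0].mean():.0f},{q[:,1].mean():.0f})")
from scipy.spatial.transform import Rotation as Rt
def go(x,y,z,axis=None):
    """shift in tool axes to TCP xyz, closing axis at world angle 'axis' deg (mod 180)"""
    from bench import r
    o=r.get_obs();R=Rt.from_rotvec(o['orientation']);M=R.as_matrix()
    d=M.T@(np.array([x,y,z])-o['tcp_pos'])
    cur=np.degrees(np.arctan2(M[1,1],M[0,1]));rv=np.zeros(3)
    if axis is not None:
        t=(axis-cur+90)%180-90;a=np.radians(cur+t)
        Y=np.array([np.cos(a),np.sin(a),0]);Z=np.array([0,0,-1.]);X=np.cross(Y,Z)
        rv=(R.inv()*Rt.from_matrix(np.c_[X,Y,Z])).as_rotvec()
    print('tcp',o['tcp_pos'].round(4),'closing axis',cur.round(1),'tilt',np.degrees(np.arccos(-M[2,2])).round(2),'q7',o['joints'][6].round(2),'| shift',d.round(4),'rot',rv.round(3), 'len',np.linalg.norm(d).round(3))
E
python3 - <<'E'
from h import *
f=np.load("top0.npz");p,d=f['p'],f['d'];c=camera_info('top')
H,S,V=np.moveaxis(cv2.cvtColor(p,cv2.COLOR_BGR2HSV).astype(int),-1,0)
def box(x0,y0,x1,y1):
    m=np.zeros(d.shape,bool);m[y0:y1,x0:x1]=1;return m
P=cloud(d,c);Z=P[...,2];pile=box(245,170,310,265)
prect(big(box(345,230,400,278)&(S>90)),.007,c,'cork')
prect(big(box(355,175,402,218)&(S>85)),.014,c,'base')
prect(big(pile&((H<8)|(H>170))&(S>150)&(V>90)&(Z>.06)),.074,c,'tape')
prect(big(pile&(H>35)&(H<90)&(S>40)),.055,c,'soap')
prect(big(pile&(H>3)&(H<22)&(S>100)),.032,c,'block')
m=box(265,220,280,245)&(Z>.12)&(Z<.145);prect(big(m),.134,c,'bulb')
# hand-read outlines (crop/3 + offset)
for nm,z,uv in (('dish',.010,[(80,58),(226,49),(231,155),(88,166)]),('tray',.008,[(20,233),(301,233)])):
    print(nm,(cast(np.array(uv)/3+[135,165],z,c)*1e3).round(0)[:,:2].tolist())
q=np.linalg.inv
go(.45,-.40,.40)
E
```

```text
cork     n=1291 plane z=7 centre=(412,-139) 92x90 long axis -2.0deg mean=(412,-140)
base     n=1155 plane z=14 centre=(543,-157) 80x80 long axis 5.9deg mean=(543,-157)
tape     n=366 plane z=74 centre=(540,63) 49x49 long axis -0.8deg mean=(540,62)
soap     n=190 plane z=55 centre=(516,75) 60x32 long axis 61.2deg mean=(515,76)
block    n=880 plane z=32 centre=(456,87) 110x49 long axis -13.4deg mean=(455,86)
bulb     n=34 plane z=134 centre=(449,92) 12x10 long axis -0.6deg mean=(449,92)
dish [[581.0, 349.0], [587.0, 235.0], [503.0, 230.0], [496.0, 341.0]]
tray [[445.0, 393.0], [442.0, 176.0]]
tcp [ 0.1902 -0.6472  0.303 ] closing axis -73.6 tilt 0.09 q7 -0.08 | shift [ 0.319  -0.1641 -0.0967] rot [0. 0. 0.] len 0.372
```

Emit:
{"fn": "move_tool", "kwargs": {
  "moves": [
    [[0.319, -0.164, -0.097, 0, 0, 0], [0.319, -0.164, -0.097, 0, 0, 0], [0.319, -0.164, -0.097, 0, 0, 0], [0.319, -0.164, -0.097, 0, 0, 0], [0.319, -0.164, -0.097, 0, 0, 0]]
  ]
}}

```text
clock: 0.6
tcp_pos: [0.3661, -0.4796, 0.3694]
orientation: [-3.109, -0.447, 0.001]
contact_force: [1.5, -0.3, 0.8]
grip_width: 0.0856
gripper_force: 0.0
```

```bash
python3 -c "
from h import *
go(.45,-.05,.40,77)"
```

```text
tcp [ 0.3661 -0.4796  0.3694] closing axis -73.6 tilt 0.03 q7 -0.49 | shift [ 0.2015 -0.3885 -0.0305] rot [-0.     0.     0.513] len 0.439
```

Emit:
{"fn": "move_tool", "kwargs": {
  "moves": [
    [[0.2, -0.388, -0.03, 0, 0, 0.51], [0.2, -0.388, -0.03, 0, 0, 0.51], [0.2, -0.388, -0.03, 0, 0, 0.51], [0.2, -0.388, -0.03, 0, 0, 0.51], [0.2, -0.388, -0.03, 0, 0, 0.51]]
  ]
}}

```text
clock: 1.1
tcp_pos: [0.4113, -0.239, 0.3859]
orientation: [3.121, -0.355, -0.001]
contact_force: [1.5, -0.0, 0.6]
grip_width: 0.0853
gripper_force: 0.0
```

```bash
python3 -c "
from h import *
c=camera_info('wrist');print('cam',-c['R'].T@c['t'],c['R'][2])
go(.46,.06,.36,77)"
```

```text
cam [ 0.47584331 -0.25355177  0.45521735] [-0.25803599  0.05858103 -0.96435766]
tcp [ 0.4113 -0.239   0.3859] closing axis -103.0 tilt 0.02 q7 -1.42 | shift [-0.0197 -0.3023  0.0259] rot [0. 0. 0.] len 0.304
```

Emit:
{"fn": "move_tool", "kwargs": {
  "moves": [
    [[-0.02, -0.3, 0.026, 0, 0, 0], [-0.02, -0.3, 0.026, 0, 0, 0], [-0.02, -0.3, 0.026, 0, 0, 0], [-0.02, -0.3, 0.026, 0, 0, 0], [-0.02, -0.3, 0.026, 0, 0, 0]]
  ]
}}

```text
clock: 1.6
tcp_pos: [0.4502, 0.0068, 0.3643]
orientation: [3.122, -0.352, 0.0]
contact_force: [0.9, 0.8, -0.6]
grip_width: 0.0851
gripper_force: 0.0
```

Emit:
{"fn": "move_tool", "kwargs": {
  "moves": [
    [[-0.0, -0.06, 0.0, 0, 0, 0], [-0.0, -0.06, 0.0, 0, 0, 0], [-0.0, -0.06, 0.0, 0, 0, 0]]
  ]
}}

```text
clock: 1.9
tcp_pos: [0.4639, 0.0653, 0.3642]
orientation: [-3.122, 0.344, 0.001]
contact_force: [-0.1, -0.1, -0.1]
grip_width: 0.0855
gripper_force: 0.0
```

```bash
python3 - <<'E'
from h import *
from bench import grab_frame
go(.54,.062,.2,77)
c=camera_info('wrist')
p,d=grab_frame('wrist');cv2.imwrite('pics/w1.png',p);np.savez('w1.npz',p=p,d=d,**c)
E
```

```text
tcp [0.4639 0.0653 0.3642] closing axis -102.6 tilt 0.04 q7 -2.11 | shift [ 0.0751 -0.0133  0.1642] rot [-0.     0.001  0.007] len 0.181
```

View pics/w1.png

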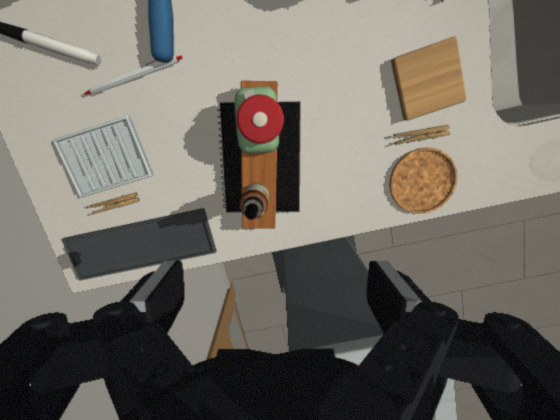

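The wrist view shows everything: tape (260,119) with its tab at upper left (250,95), soap, bottle (255,205), tray (140,243), soap dish (103,156), base (429,78), cork (423,180). Measuring from it gives a second view of each.

```bash
python3 - <<'E'
from h import *
f=np.load("w1.npz");p,d=f['p'],f['d'];c={k:f[k] for k in('camera_matrix','R','t')}
H,S,V=np.moveaxis(cv2.cvtColor(p,cv2.COLOR_BGR2HSV).astype(int),-1,0)
def box(x0,y0,x1,y1):
    m=np.zeros(d.shape,bool);m[y0:y1,x0:x1]=1;return m
Z=cloud(d,c)[...,2];pile=box(215,70,310,235)
def zz(m): 
    z=Z[(m>0)&(d>0)];print('   depth z med',(np.median(z)*1e3).round(1),end=' ')
def do(m,z,n): m=big(m);zz(m);prect(m,z,c,n);return m
do(box(380,140,465,220)&(S>85),.007,'cork')
do(box(385,30,470,125)&(S>85),.014,'base')
do(pile&((H<8)|(H>170))&(S>150)&(V>70)&(Z>.06),.074,'tape')
do(pile&(H>35)&(H<90)&(S>40),.050,'soap')
do(pile&(H>3)&(H<22)&(S>100)&(Z<.045),.032,'block')
do(box(225,190,285,232)&(Z>.085),.1,'bottle')
do(box(45,110,160,200)&(Z>.004)&(Z<.03),.010,'dish')
do(box(60,205,218,282)&(V<75),.008,'tray')
do(pile&(V<40)&(Z<.025),.012,'book')
E
python3 -c "
import cv2
a=cv2.imread('pics/w1.png')[65:240,210:315]
cv2.imwrite('pics/crop2.png',cv2.resize(a,None,fx=3.4,fy=3.4,interpolation=cv2.INTER_CUBIC))"
```

```text
depth z med 2.8 cork     n=3449 plane z=7 centre=(413,-137) 94x91 long axis 77.4deg mean=(414,-138)
   depth z med 13.4 base     n=4255 plane z=14 centre=(544,-153) 82x78 long axis -84.2deg mean=(545,-154)
   depth z med 72.8 tape     n=1568 plane z=74 centre=(542,65) 52x51 long axis 77.4deg mean=(542,64)
   depth z med 54.0 soap     n=481 plane z=50 centre=(516,77) 56x26 long axis 67.0deg mean=(515,78)
   depth z med 31.1 block    n=1863 plane z=32 centre=(456,88) 105x49 long axis -12.6deg mean=(463,84)
   depth z med 106.4 bottle   n=637 plane z=100 centre=(452,92) 32x30 long axis -12.6deg mean=(453,92)
   depth z med 6.9 dish     n=2290 plane z=10 centre=(541,288) 112x84 long axis -86.1deg mean=(543,288)
   depth z med 3.6 tray     n=6633 plane z=8 centre=(391,283) 218x105 long axis 90.0deg mean=(407,280)
   depth z med 12.1 book     n=2076 plane z=12 centre=(485,42) 144x30 long axis -12.4deg mean=(483,42)
```

View pics/crop2.png

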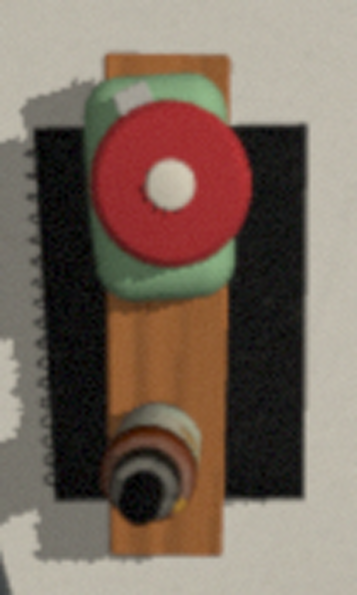

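Crop: the tape lies near the soap centre with the tab at upper left (132,98). The closing axis is already across the block. All sizes agree with the text, so I'm moving over the tape.

Emit:
{"fn": "move_tool", "kwargs": {
  "moves": [
    [[0.04, -0.008, 0, 0, 0, 0], [0.0755, -0.0155, 0.03, 0, 0, 0], [0.0755, -0.0155, 0.08, 0, 0, 0], [0.0755, -0.0155, 0.13, 0, 0, 0], [0.0755, -0.0155, 0.17, 0, 0, 0]]
  ]
}}

```text
clock: 2.45
tcp_pos: [0.54, 0.0582, 0.1916]
orientation: [3.119, -0.357, -0.004]
contact_force: [-0.5, 0.1, 0.0]
grip_width: 0.0854
gripper_force: 0.0
```

Emit:
{"fn": "move_tool", "kwargs": {
  "moves": [
    [[0, 0, 0, 0, 0, 0], [0, 0, 0, 0, 0, 0]]
  ]
}}

```text
clock: 2.65
tcp_pos: [0.5411, 0.0599, 0.1949]
orientation: [3.12, -0.355, -0.001]
contact_force: [-0.3, 0.1, 1.5]
grip_width: 0.0853
gripper_force: 0.0
```

```bash
python3 -c "
from h import *
go(.541,.0645,.131,77.4)"
```

```text
tcp [0.5411 0.0599 0.1949] closing axis -103.0 tilt 0.08 q7 -2.23 | shift [-0.0011 -0.0045  0.0639] rot [ 0.001  0.001 -0.007] len 0.064
```

Emit:
{"fn": "move_tool", "kwargs": {
  "moves": [
    [[-0.001, -0.0045, 0.02, 0, 0, 0], [-0.001, -0.0045, 0.045, 0, 0, 0], [-0.001, -0.0045, 0.064, 0, 0, 0], [-0.001, -0.0045, 0.064, 0, 0, 0]]
  ],
  "jaw": 0.085,
  "force": 25
}}

```text
clock: 3.05
tcp_pos: [0.5415, 0.0654, 0.1313]
orientation: [3.121, -0.353, 0.001]
contact_force: [-0.8, 0.4, -0.1]
grip_width: 0.0852
gripper_force: 0.0
```

Emit:
{"fn": "move_tool", "kwargs": {
  "moves": [
    [[0, 0, 0, 0, 0, 0], [0, 0, 0, 0, 0, 0], [0, 0, 0, 0, 0, 0], [0, 0, 0, 0, 0, 0], [0, 0, 0, 0, 0, 0]]
  ],
  "jaw": 0.04,
  "force": 30
}}

```text
clock: 3.55
tcp_pos: [0.5424, 0.0663, 0.1328]
orientation: [-3.121, 0.352, -0.006]
contact_force: [-1.2, -0.3, 7.6]
grip_width: 0.0529
gripper_force: 30.0
```

Emit:
{"fn": "move_tool", "kwargs": {
  "moves": [
    [[0, 0, -0.005, 0, 0, 0], [0, 0, -0.015, 0, 0, 0], [0, 0, -0.03, 0, 0, 0], [0, 0, -0.03, 0, 0, 0], [0, 0, -0.03, 0, 0, 0]]
  ]
}}

```text
clock: 4.05
tcp_pos: [0.5414, 0.0663, 0.1613]
orientation: [-3.121, 0.352, -0.003]
contact_force: [0.4, 0.7, -1.3]
grip_width: 0.0525
gripper_force: 31.6
```

```bash
python3 - <<'E'
from h import *
from bench import grab_frame
go(.54,.062,.2,77)
p,d=grab_frame('wrist');s,_=grab_frame('scene')
cv2.imwrite('pics/w2.png',np.hstack([p[60:420,100:460],cv2.resize(s[150:260,220:360],(440,346))[:360].copy() if 0 else cv2.copyMakeBorder(cv2.resize(s[150:260,220:360],(440,346)),0,14,0,0,0)]))
E
```

```text
tcp [0.5414 0.0663 0.1613] closing axis -102.9 tilt 0.1 q7 -2.27 | shift [-0.0004  0.0045 -0.0387] rot [-0.001 -0.002  0.003] len 0.039
```

View pics/w2.png

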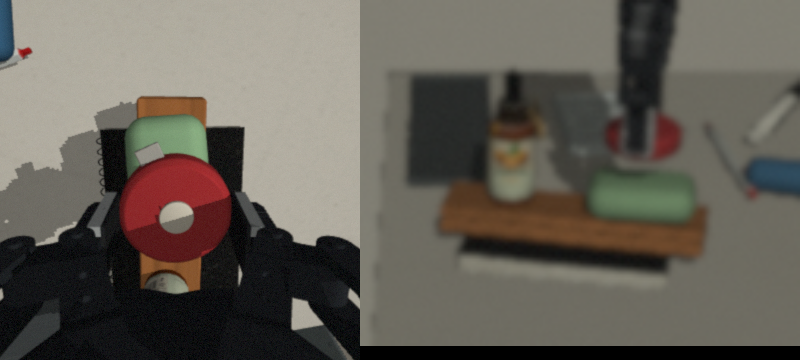

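Only the tape was lifted: right panel shows soap and bottle still standing on the block. Carrying it to the cork dish.

Emit:
{"fn": "move_tool", "kwargs": {
  "moves": [
    [[0, 0, -0.03, 0, 0, 0], [-0.0793, 0.2275, -0.04, 0, 0, 0], [-0.0793, 0.2275, -0.04, 0, 0, 0], [-0.0793, 0.2275, -0.04, 0, 0, 0], [-0.0793, 0.2275, -0.04, 0, 0, 0]]
  ]
}}

```text
clock: 4.65
tcp_pos: [0.4334, -0.1044, 0.1984]
orientation: [3.122, -0.351, -0.001]
contact_force: [0.5, -0.4, -0.9]
grip_width: 0.0529
gripper_force: 32.0
```

Emit:
{"fn": "move_tool", "kwargs": {
  "moves": [
    [[-0.0197, 0.06, 0, 0, 0, 0], [-0.0197, 0.06, 0, 0, 0, 0], [-0.0197, 0.06, 0, 0, 0, 0]]
  ],
  "quiet": true
}}

```text
ok
```

```bash
python3 -c "
from h import *
go(.413,-.138,.084,77)"
```

```text
tcp [ 0.4005 -0.1594  0.1983] closing axis -103.1 tilt 0.11 q7 -1.7 | shift [ 0.0075 -0.0238  0.1142] rot [ 0.001  0.002 -0.003] len 0.117
```

Emit:
{"fn": "move_tool", "kwargs": {
  "moves": [
    [[0.0075, -0.024, 0.03, 0, 0, 0], [0.0075, -0.024, 0.075, 0, 0, 0], [0.0075, -0.024, 0.1, 0, 0, 0], [0.0075, -0.024, 0.114, 0, 0, 0], [0.0075, -0.024, 0.114, 0, 0, 0]]
  ]
}}

```text
clock: 5.45
tcp_pos: [0.4146, -0.1336, 0.0828]
orientation: [-3.121, 0.347, 0.006]
contact_force: [-0.6, -0.6, -0.6]
grip_width: 0.0525
gripper_force: 32.0
```

Emit:
{"fn": "move_tool", "kwargs": {
  "moves": [
    [[0, 0, 0, 0, 0, 0], [0, 0, 0, 0, 0, 0]]
  ]
}}

```text
clock: 5.65
tcp_pos: [0.416, -0.1351, 0.0856]
orientation: [-3.122, 0.35, -0.003]
contact_force: [-0.0, 0.2, -0.3]
grip_width: 0.0528
gripper_force: 32.0
```

```bash
python3 -c "
from h import *
go(.413,-.138,.080,77)"
```

```text
tcp [ 0.416  -0.1351  0.0856] closing axis -102.8 tilt 0.1 q7 -1.91 | shift [-0.0022  0.0035  0.0056] rot [-0.    -0.002  0.003] len 0.007
```

Emit:
{"fn": "move_tool", "kwargs": {
  "moves": [
    [[-0.002, 0.0035, 0.004, 0, 0, 0], [-0.002, 0.0035, 0.004, 0, 0, 0]]
  ]
}}

```text
clock: 5.85
tcp_pos: [0.412, -0.1389, 0.081]
orientation: [3.121, -0.353, 0.0]
contact_force: [-1.0, -0.1, -1.6]
grip_width: 0.0525
gripper_force: 32.0
```

Emit:
{"fn": "move_tool", "kwargs": {
  "moves": [
    [[0, 0, 0, 0, 0, 0], [0, 0, 0, 0, 0, 0], [0, 0, 0, 0, 0, 0], [0, 0, 0, 0, 0, 0]]
  ],
  "jaw": 0.068
}}

```text
clock: 6.25
tcp_pos: [0.4124, -0.1384, 0.0809]
orientation: [3.122, -0.352, 0.0]
contact_force: [-0.4, -0.1, -0.8]
grip_width: 0.068
gripper_force: 0.0
```

Emit:
{"fn": "move_tool", "kwargs": {
  "moves": [
    [[0, 0, -0.03, 0, 0, 0], [0, 0, -0.07, 0, 0, 0], [0, 0, -0.11, 0, 0, 0], [0, 0, -0.15, 0, 0, 0], [0, 0, -0.2, 0, 0, 0]]
  ],
  "jaw": 0.085
}}

```text
clock: 6.75
tcp_pos: [0.4113, -0.1381, 0.2817]
orientation: [-3.121, 0.351, 0.003]
contact_force: [0.7, -1.6, -0.7]
grip_width: 0.085
gripper_force: 0.0
```

Emit:
{"fn": "move_tool", "kwargs": {
  "moves": [
    [[0.05, -0.1, -0.06, 0, 0, 0], [0.05, -0.18, -0.07, 0, 0, 0], [0.05, -0.2, -0.07, 0, 0, 0], [0.05, -0.2, -0.07, 0, 0, 0], [0.05, -0.2, -0.07, 0, 0, 0]]
  ]
}}

```text
clock: 7.25
tcp_pos: [0.5067, 0.0507, 0.3525]
orientation: [-3.12, 0.342, -0.004]
contact_force: [0.3, 0.1, -0.9]
grip_width: 0.0851
gripper_force: 0.0
```

```bash
python3 - <<'E'
from h import *
from bench import grab_frame
go(.52,.07,.25,77)
c=camera_info('wrist')
p,d=grab_frame('wrist');cv2.imwrite('pics/w3.png',p);np.savez('w3.npz',p=p,d=d,**c)
E
```

```text
tcp [0.5067 0.0507 0.3525] closing axis -102.5 tilt 0.23 q7 -2.12 | shift [ 0.0086 -0.0214  0.1026] rot [-0.003 -0.003  0.008] len 0.105
```

View pics/w3.png

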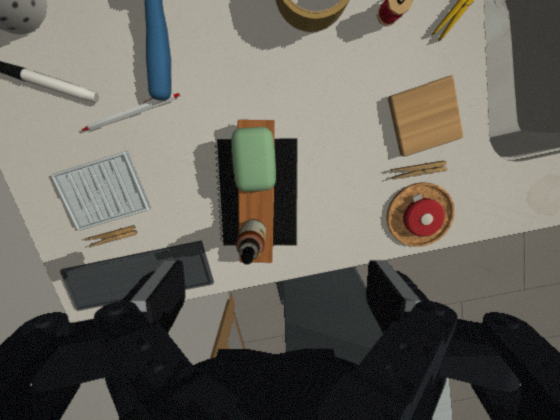

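The tape lies in the cork dish (disc 425,217; dish centre 421,214). The soap is clear at (254,160), bottle still upright. Now measuring the soap, tray and dish.

```bash
python3 - <<'E'
from h import *
f=np.load("w3.npz");p,d=f['p'],f['d'];c={k:f[k] for k in('camera_matrix','R','t')}
H,S,V=np.moveaxis(cv2.cvtColor(p,cv2.COLOR_BGR2HSV).astype(int),-1,0)
def box(x0,y0,x1,y1):
    m=np.zeros(d.shape,bool);m[y0:y1,x0:x1]=1;return m
Z=cloud(d,c)[...,2];pile=box(210,110,305,270)
def do(m,z,n): m=big(m);print('z med',(np.median(Z[(m>0)&(d>0)])*1e3).round(1),end=' ');prect(m,z,c,n);return m
do(pile&(H>35)&(H<90)&(S>40),.048,'soap')
do(box(380,175,465,255)&((H<8)|(H>170))&(S>150)&(V>70),.019,'tape')
do(box(380,175,465,255)&(S>85),.007,'cork')
do(box(385,70,470,160)&(S>85),.014,'base')
do(box(45,145,160,235)&(Z>.004)&(Z<.03),.010,'dish')
# bottle: body+label pixels by height
do(box(230,210,285,268)&(Z>.12)&(Z<.14),.134,'bulb')
t=box(55,235,220,312)&(V<75);cv2.imwrite('pics/tm.png',t*255)
print((cast([(61,270),(203,241),(213,284),(78,309)],.008,c)*1e3).round(0)[:,:2].tolist())
E
```

```text
z med 56.3 soap     n=2616 plane z=48 centre=(542,70) 75x54 long axis -9.8deg mean=(543,70)
z med 18.4 tape     n=1001 plane z=19 centre=(413,-139) 53x52 long axis 19.1deg mean=(414,-138)
z med 5.5 cork     n=3202 plane z=7 centre=(413,-137) 94x92 long axis 77.5deg mean=(414,-137)
z med 13.4 base     n=4109 plane z=14 centre=(544,-154) 81x79 long axis -84.1deg mean=(545,-154)
z med 6.9 dish     n=2244 plane z=10 centre=(541,287) 112x84 long axis -86.1deg mean=(542,288)
z med 128.8 bulb     n=139 plane z=134 centre=(454,91) 14x12 long axis -13.5deg mean=(454,92)
[[445.0, 390.0], [444.0, 172.0], [375.0, 176.0], [378.0, 390.0]][ WARN:0@0.607] global loadsave.cpp:1063 imwrite_ Unsupported depth image for selected encoder is fallbacked to CV_8U.
```

```bash
python3 -c "
import cv2
a=cv2.imread('pics/w3.png')[140:320,40:230]
cv2.imwrite('pics/crop3.png',cv2.resize(a,None,fx=3,fy=3,interpolation=cv2.INTER_CUBIC))"
```

```text
(no output)
```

View pics/crop3.png

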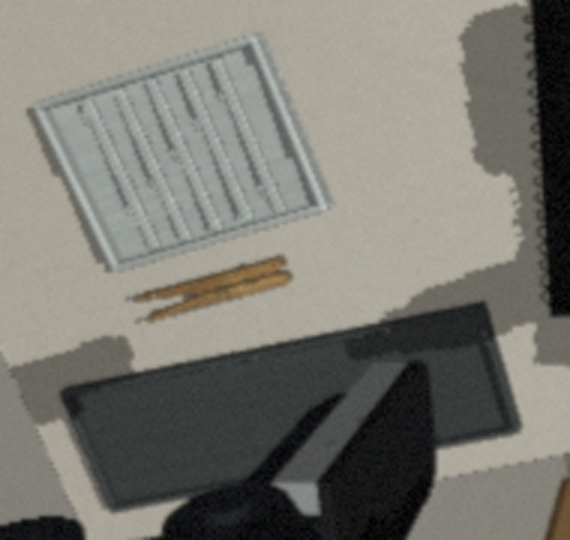

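Tray corners in the crop, (62,390), (487,303), (521,431), (113,510), give its centre at about (409,283) with axis 90°. The dish is at (541,288), axis 94°. Now the soap.

Emit:
{"fn": "move_tool", "kwargs": {
  "moves": [
    [[0, 0, 0, 0, 0, 0]]
  ],
  "quiet": true
}}

```text
ok
```

```bash
python3 -c "
from h import *
go(.542,.070,.2,80)"
```

```text
tcp [0.5056 0.0468 0.3508] closing axis -102.7 tilt 0.02 q7 -2.12 | shift [ 0.0304 -0.0306  0.1508] rot [-0.    -0.    -0.047] len 0.157
```

Emit:
{"fn": "move_tool", "kwargs": {
  "moves": [
    [[0.03, -0.03, 0.02, 0, 0, -0.047], [0.03, -0.03, 0.07, 0, 0, -0.047], [0.03, -0.03, 0.11, 0, 0, -0.047], [0.03, -0.03, 0.15, 0, 0, -0.047], [0.03, -0.03, 0.15, 0, 0, -0.047]]
  ]
}}

```text
clock: 7.9
tcp_pos: [0.5376, 0.065, 0.1954]
orientation: [3.125, -0.281, -0.017]
contact_force: [-0.9, -0.2, -0.6]
grip_width: 0.0849
gripper_force: 0.0
```

Emit:
{"fn": "move_tool", "kwargs": {
  "moves": [
    [[0, 0, 0, 0, 0, 0]]
  ],
  "quiet": true
}}

```text
ok
```

```bash
python3 -c "
from h import *
go(.542,.070,.111,80)"
```

```text
tcp [0.5411 0.0668 0.2008] closing axis -100.2 tilt 0.11 q7 -2.25 | shift [ 0.0005 -0.0034  0.0898] rot [ 0.001  0.002 -0.004] len 0.09
```

Emit:
{"fn": "move_tool", "kwargs": {
  "moves": [
    [[0, -0.003, 0.03, 0, 0, 0], [0, -0.003, 0.06, 0, 0, 0], [0, -0.003, 0.08, 0, 0, 0], [0, -0.003, 0.09, 0, 0, 0], [0, -0.003, 0.09, 0, 0, 0]]
  ]
}}

```text
clock: 8.5
tcp_pos: [0.5426, 0.0706, 0.1116]
orientation: [3.129, -0.279, 0.002]
contact_force: [-0.8, 0.2, 0.6]
grip_width: 0.0851
gripper_force: 0.0
```

Emit:
{"fn": "move_tool", "kwargs": {
  "moves": [
    [[0, 0, 0, 0, 0, 0], [0, 0, 0, 0, 0, 0], [0, 0, 0, 0, 0, 0], [0, 0, 0, 0, 0, 0]]
  ],
  "jaw": 0.04,
  "force": 40
}}

```text
clock: 8.9
tcp_pos: [0.543, 0.0713, 0.1127]
orientation: [-3.129, 0.278, -0.004]
contact_force: [-2.2, -0.7, 9.8]
grip_width: 0.0492
gripper_force: 39.8
```

Emit:
{"fn": "move_tool", "kwargs": {
  "moves": [
    [[0, 0, -0.005, 0, 0, 0], [0, 0, -0.02, 0, 0, 0], [0, 0, -0.03, 0, 0, 0], [0, 0, -0.04, 0, 0, 0], [0, 0, -0.04, 0, 0, 0]]
  ]
}}

```text
clock: 9.4
tcp_pos: [0.5429, 0.0712, 0.1527]
orientation: [-3.129, 0.278, -0.005]
contact_force: [0.4, 1.1, -1.2]
grip_width: 0.0486
gripper_force: 40.8
```

```bash
python3 - <<'E'
from h import *
from bench import grab_frame
go(.542,.289,.22,4)
p,d=grab_frame('wrist');s,_=grab_frame('scene')
cv2.imwrite('pics/w4.png',np.hstack([p[60:420,100:460],cv2.copyMakeBorder(cv2.resize(s[150:260,220:360],(440,346)),0,14,0,0,0)]))
E
```

```text
tcp [0.5429 0.0712 0.1527] closing axis -100.2 tilt 0.18 q7 -2.3 | shift [-0.0392 -0.2143 -0.0672] rot [-0.003 -0.002  1.324] len 0.228
```

View pics/w4.png

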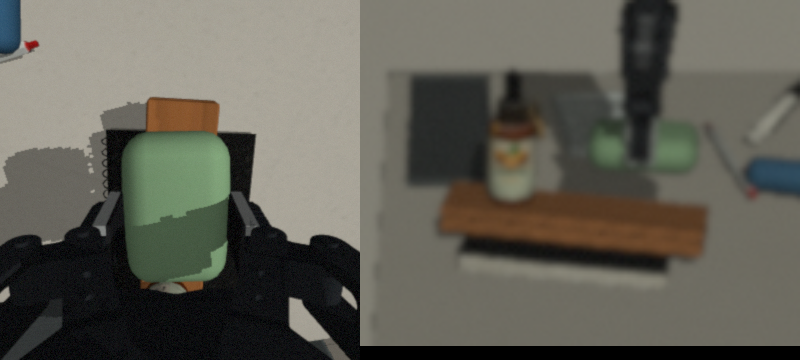

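Soap held centrally; bottle and block undisturbed. Lift, carry to the dish, then turn 104° (the other way is out of joint 7's range).

Emit:
{"fn": "move_tool", "kwargs": {
  "moves": [
    [[0, 0, -0.04, 0, 0, 0], [-0.01, -0.05, -0.07, 0, 0, 0], [-0.02, -0.1, -0.08, 0, 0, 0], [-0.03, -0.15, -0.08, 0, 0, -0.15], [-0.039, -0.2, -0.08, 0, 0, -0.3]]
  ]
}}

```text
clock: 10.0
tcp_pos: [0.5388, 0.2641, 0.2311]
orientation: [3.135, 0.201, 0.001]
contact_force: [1.7, -0.4, -2.5]
grip_width: 0.0486
gripper_force: 41.4
```

Emit:
{"fn": "move_tool", "kwargs": {
  "moves": [
    [[0, -0.014, 0, 0, 0, -0.15], [0, -0.014, 0, 0, 0, -0.3], [0, -0.014, 0, 0, 0, -0.45], [0, -0.014, 0, 0, 0, -0.6], [0, -0.014, 0, 0, 0, -0.75]]
  ]
}}

```text
clock: 10.5
tcp_pos: [0.5369, 0.2762, 0.2298]
orientation: [2.843, 1.337, -0.002]
contact_force: [-0.0, 0.6, -1.7]
grip_width: 0.049
gripper_force: 41.4
```

Emit:
{"fn": "move_tool", "kwargs": {
  "moves": [
    [[0, 0, 0, 0, 0, -0.15], [0, 0, 0, 0, 0, -0.3], [0, 0, 0, 0, 0, -0.45], [0, 0, 0, 0, 0, -0.6], [0, 0, 0, 0, 0, -0.75]]
  ]
}}

```text
clock: 11.0
tcp_pos: [0.537, 0.276, 0.2298]
orientation: [-2.156, -2.285, 0.002]
contact_force: [0.2, -0.1, -0.5]
grip_width: 0.0487
gripper_force: 41.4
```

```bash
python3 -c "
from h import *
go(.5415,.289,.12,4)"
```

```text
tcp [0.537  0.276  0.2298] closing axis 3.3 tilt 0.08 q7 -1.0 | shift [0.0127 0.0054 0.1098] rot [-0.001  0.001 -0.012] len 0.111
```

Emit:
{"fn": "move_tool", "kwargs": {
  "moves": [
    [[0.0127, 0.0054, 0.03, 0, 0, -0.01], [0.0127, 0.0054, 0.07, 0, 0, -0.01], [0.0127, 0.0054, 0.11, 0, 0, -0.01], [0.0127, 0.0054, 0.11, 0, 0, -0.01]]
  ]
}}

```text
clock: 11.4
tcp_pos: [0.5391, 0.2866, 0.1148]
orientation: [-2.149, -2.288, 0.017]
contact_force: [-1.0, -0.1, -1.2]
grip_width: 0.0487
gripper_force: 41.5
```

Emit:
{"fn": "move_tool", "kwargs": {
  "moves": [
    [[0, 0, 0, 0, 0, 0]]
  ]
}}

```text
clock: 11.5
tcp_pos: [0.5416, 0.2895, 0.1205]
orientation: [-2.15, -2.289, 0.002]
contact_force: [0.1, -0.0, -0.5]
grip_width: 0.0488
gripper_force: 41.5
```

```bash
python3 -c "
from h import *
go(.5415,.289,.090,4)"
```

```text
tcp [0.5416 0.2895 0.1205] closing axis 3.6 tilt 0.1 q7 -1.1 | shift [-0.0004 -0.      0.0305] rot [-0.002  0.    -0.008] len 0.031
```

Emit:
{"fn": "move_tool", "kwargs": {
  "moves": [
    [[0, 0, 0.02, 0, 0, 0], [0, 0, 0.031, 0, 0, 0], [0, 0, 0.031, 0, 0, 0], [0, 0, 0.031, 0, 0, 0]]
  ]
}}

```text
clock: 11.9
tcp_pos: [0.5421, 0.2895, 0.09]
orientation: [2.152, 2.289, 0.0]
contact_force: [0.6, -0.6, -1.0]
grip_width: 0.0484
gripper_force: 41.5
```

Emit:
{"fn": "move_tool", "kwargs": {
  "moves": [
    [[0, 0, 0, 0, 0, 0], [0, 0, 0, 0, 0, 0], [0, 0, 0, 0, 0, 0]]
  ],
  "jaw": 0.066
}}

```text
clock: 12.2
tcp_pos: [0.5421, 0.2895, 0.09]
orientation: [2.151, 2.289, 0.001]
contact_force: [-0.2, 1.4, -0.3]
grip_width: 0.0657
gripper_force: 0.0
```

Emit:
{"fn": "move_tool", "kwargs": {
  "moves": [
    [[0, 0, -0.03, 0, 0, 0], [0, 0, -0.07, 0, 0, 0], [0, 0, -0.12, 0, 0, 0], [0, 0, -0.16, 0, 0, 0], [0, 0, -0.16, 0, 0, 0]]
  ],
  "jaw": 0.085
}}

```text
clock: 12.7
tcp_pos: [0.5436, 0.2919, 0.2561]
orientation: [2.15, 2.287, 0.015]
contact_force: [1.0, 0.9, -0.4]
grip_width: 0.0847
gripper_force: 0.0
```

```bash
python3 -c "
from h import *
go(.453,.092,.26,-12)"
```

```text
tcp [0.5436 0.2919 0.2561] closing axis 3.6 tilt 0.58 q7 -0.99 | shift [-0.1938 -0.1028 -0.0057] rot [ 0.008 -0.006  0.271] len 0.219
```

Emit:
{"fn": "move_tool", "kwargs": {
  "moves": [
    [[-0.194, -0.103, 0, 0, 0, 0], [-0.194, -0.103, 0, 0, 0, 0], [-0.194, -0.103, 0, 0, 0, 0], [-0.194, -0.103, 0, 0, 0, 0], [-0.194, -0.103, 0, 0, 0, 0]]
  ]
}}

```text
clock: 13.2
tcp_pos: [0.4488, 0.0847, 0.2483]
orientation: [2.156, 2.284, -0.008]
contact_force: [1.0, -0.4, -0.5]
grip_width: 0.0855
gripper_force: 0.0
```

Emit:
{"fn": "move_tool", "kwargs": {
  "moves": [
    [[0, 0, 0, 0, 0, 0]]
  ],
  "quiet": true
}}

```text
ok
```

```bash
python3 - <<'E'
from h import *
from bench import grab_frame
go(.452,.092,.141,4)
for n in('top','wrist'):
    c=camera_info(n);p,d=grab_frame(n);cv2.imwrite(f'pics/{n}5.png',p);Z=cloud(d,c)[...,2]
    H,S,V=np.moveaxis(cv2.cvtColor(p,cv2.COLOR_BGR2HSV).astype(int),-1,0)
    m=(H>35)&(H<90)&(S>40)
    if n=='top': m[:,220:]=0
    m=big(m); prect(m,.030,c,'soap '+n)
E
```

```text
tcp [0.4498 0.0857 0.2487] closing axis 3.3 tilt 0.22 q7 -0.67 | shift [0.0065 0.0027 0.1077] rot [-0.002  0.003 -0.013] len 0.108
soap top n=680 plane z=30 centre=(538,286) 76x51 long axis -85.0deg mean=(538,286)
soap wrist n=1115 plane z=30 centre=(542,256) 49x14 long axis 3.4deg mean=(541,256)
```

View pics/wrist5.png

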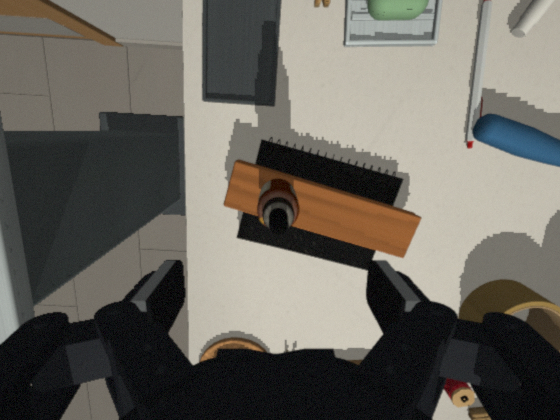

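The soap lies in the dish, centred and along it. The bottle (279,210) stands midway between the fingers, so I'll go down on it.

Emit:
{"fn": "move_tool", "kwargs": {
  "moves": [
    [[0.0065, 0.0027, 0.03, 0, 0, 0], [0.0065, 0.0027, 0.07, 0, 0, 0], [0.0065, 0.0027, 0.1, 0, 0, 0], [0.0065, 0.0027, 0.107, 0, 0, 0], [0.0065, 0.0027, 0.107, 0, 0, 0]]
  ]
}}

```text
clock: 13.9
tcp_pos: [0.4533, 0.0977, 0.1422]
orientation: [-2.147, -2.291, 0.001]
contact_force: [-0.2, -0.4, -0.1]
grip_width: 0.0846
gripper_force: 0.0
```

Emit:
{"fn": "move_tool", "kwargs": {
  "moves": [
    [[0, 0, 0, 0, 0, 0], [0, 0, 0, 0, 0, 0], [0, 0, 0, 0, 0, 0], [0, 0, 0, 0, 0, 0], [0, 0, 0, 0, 0, 0]]
  ],
  "jaw": 0.02,
  "force": 25
}}

```text
clock: 14.4
tcp_pos: [0.4538, 0.0962, 0.1436]
orientation: [2.151, 2.288, 0.001]
contact_force: [-2.0, 0.3, 6.3]
grip_width: 0.0314
gripper_force: 24.2
```

Emit:
{"fn": "move_tool", "kwargs": {
  "moves": [
    [[0, 0, -0.005, 0, 0, 0], [0, 0, -0.02, 0, 0, 0], [0, 0, -0.05, 0, 0, 0], [0, 0, -0.08, 0, 0, 0], [0, 0, -0.08, 0, 0, 0]]
  ]
}}

```text
clock: 14.9
tcp_pos: [0.4552, 0.097, 0.2261]
orientation: [2.149, 2.286, 0.008]
contact_force: [1.3, 0.2, -1.3]
grip_width: 0.0312
gripper_force: 24.9
```

```bash
python3 - <<'E'
from h import *
from bench import grab_frame
go(.544,-.155,.22,4)
s,_=grab_frame('scene');cv2.imwrite('pics/s6.png',cv2.resize(s[130:270,200:360],(640,560)))
E
```

```text
tcp [0.4552 0.097  0.2261] closing axis 3.5 tilt 0.36 q7 -0.73 | shift [-0.257   0.073   0.0065] rot [ 0.006 -0.    -0.008] len 0.267
```

View pics/s6.png

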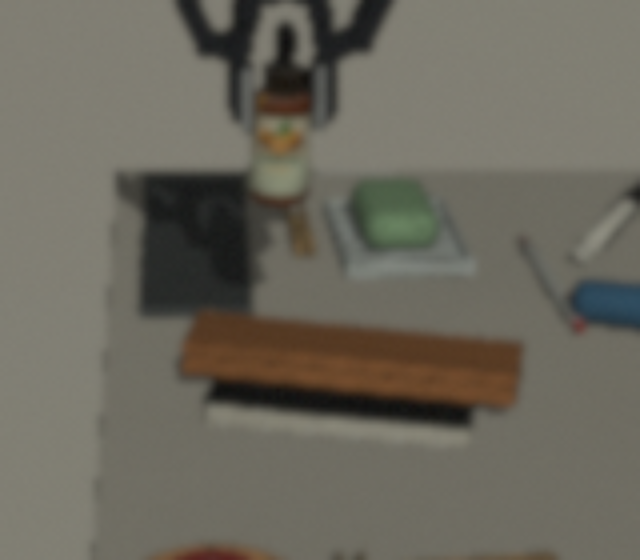

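The bottle hangs upright at (282,150), 4 mm off the pad centre in y, which I'll allow for. On to the base.

Emit:
{"fn": "move_tool", "kwargs": {
  "moves": [
    [[-0.05, 0.015, 0, 0, 0, 0], [-0.1, 0.03, 0, 0, 0, 0], [-0.15, 0.045, 0, 0, 0, 0], [-0.2, 0.06, 0, 0, 0, 0], [-0.245, 0.073, 0, 0, 0, 0]]
  ]
}}

```text
clock: 15.45
tcp_pos: [0.5392, -0.1409, 0.2214]
orientation: [-2.151, -2.288, 0.002]
contact_force: [1.3, 0.3, -0.1]
grip_width: 0.0315
gripper_force: 24.9
```

Emit:
{"fn": "move_tool", "kwargs": {
  "moves": [
    [[-0.008, 0, 0, 0, 0, 0], [-0.008, 0, 0.03, 0, 0, 0], [-0.008, 0, 0.055, 0, 0, 0], [-0.008, 0, 0.075, 0, 0, 0], [-0.008, 0, 0.075, 0, 0, 0]]
  ]
}}

```text
clock: 15.95
tcp_pos: [0.5375, -0.1462, 0.1442]
orientation: [-2.147, -2.286, 0.005]
contact_force: [-1.5, -0.4, 0.3]
grip_width: 0.0312
gripper_force: 25.0
```

Emit:
{"fn": "move_tool", "kwargs": {
  "moves": [
    [[0, 0, 0, 0, 0, 0]]
  ],
  "quiet": true
}}

```text
ok
```

```bash
python3 -c "
from h import *
go(.544,-.151,.1265,4)"
```

```text
tcp [ 0.5397 -0.1461  0.1473] closing axis 3.6 tilt 0.09 q7 -0.35 | shift [-0.0052  0.004   0.0208] rot [-0.001 -0.001 -0.007] len 0.022
```

Emit:
{"fn": "move_tool", "kwargs": {
  "moves": [
    [[-0.005, 0.004, 0.01, 0, 0, 0], [-0.005, 0.004, 0.018, 0, 0, 0], [-0.005, 0.004, 0.021, 0, 0, 0], [-0.005, 0.004, 0.021, 0, 0, 0], [-0.005, 0.004, 0.021, 0, 0, 0]]
  ]
}}

```text
clock: 16.55
tcp_pos: [0.5444, -0.1512, 0.1268]
orientation: [2.151, 2.289, 0.0]
contact_force: [0.4, -0.1, -1.2]
grip_width: 0.0316
gripper_force: 25.0
```

Emit:
{"fn": "move_tool", "kwargs": {
  "moves": [
    [[0, 0, 0, 0, 0, 0], [0, 0, 0, 0, 0, 0], [0, 0, 0, 0, 0, 0], [0, 0, 0, 0, 0, 0], [0, 0, 0, 0, 0, 0]]
  ],
  "jaw": 0.075
}}

```text
clock: 17.05
tcp_pos: [0.5444, -0.1514, 0.1268]
orientation: [2.152, 2.289, 0.0]
contact_force: [0.4, -0.6, 0.1]
grip_width: 0.0748
gripper_force: 0.0
```

Emit:
{"fn": "move_tool", "kwargs": {
  "moves": [
    [[0, 0, -0.02, 0, 0, 0], [0, 0, -0.06, 0, 0, 0], [0, 0, -0.1, 0, 0, 0], [0, 0, -0.13, 0, 0, 0], [0, 0, -0.13, 0, 0, 0]]
  ],
  "jaw": 0.085
}}

```text
clock: 17.55
tcp_pos: [0.5466, -0.151, 0.2611]
orientation: [2.147, 2.284, 0.006]
contact_force: [-0.2, -0.2, 0.4]
grip_width: 0.0851
gripper_force: 0.0
```

```bash
python3 -c "
from h import *
go(.472,.083,.25,77)"
```

```text
tcp [ 0.5466 -0.151   0.2611] closing axis 3.5 tilt 0.43 q7 -0.22 | shift [ 0.2382 -0.06    0.0101] rot [ 0.005  0.007 -1.282] len 0.246
```

Emit:
{"fn": "move_tool", "kwargs": {
  "moves": [
    [[0.05, -0.012, -0.02, 0, 0, 0], [0.1, -0.025, -0.04, 0, 0, -0.15], [0.15, -0.04, -0.06, 0, 0, -0.3], [0.2, -0.05, -0.08, 0, 0, -0.45], [0.22, -0.06, -0.08, 0, 0, -0.6]]
  ]
}}

```text
clock: 18.05
tcp_pos: [0.4704, 0.0669, 0.3377]
orientation: [1.368, 2.826, 0.001]
contact_force: [1.0, -0.2, 0.2]
grip_width: 0.0852
gripper_force: 0.0
```

Emit:
{"fn": "move_tool", "kwargs": {
  "moves": [
    [[0, 0, 0, 0, 0, -0.15], [0, 0, 0, 0, 0, -0.3], [0, 0, 0, 0, 0, -0.45], [0, 0, 0, 0, 0, -0.6], [0, 0, 0, 0, 0, -0.68]]
  ]
}}

```text
clock: 18.55
tcp_pos: [0.4705, 0.0643, 0.3358]
orientation: [-0.35, -3.121, 0.0]
contact_force: [-0.3, -0.7, -0.5]
grip_width: 0.0849
gripper_force: 0.0
```

Emit:
{"fn": "move_tool", "kwargs": {
  "moves": [
    [[0, 0, 0, 0, 0, 0]]
  ],
  "quiet": true
}}

```text
ok
```

```bash
python3 - <<'E'
from h import *
from bench import grab_frame
c=camera_info('wrist');p,d=grab_frame('wrist');cv2.imwrite('pics/w7.png',p);Z=cloud(d,c)[...,2]
H,S,V=np.moveaxis(cv2.cvtColor(p,cv2.COLOR_BGR2HSV).astype(int),-1,0)
m=big((H>3)&(H<22)&(S>100)&(Z>.022)&(Z<.045));print(np.median(Z[m>0]));prect(m,.032,c,'block')
c=camera_info('top');p,d=grab_frame('top');Z=cloud(d,c)[...,2]
H,S,V=np.moveaxis(cv2.cvtColor(p,cv2.COLOR_BGR2HSV).astype(int),-1,0)
m=(H>3)&(H<22)&(S>100)&(Z>.022)&(Z<.045);m[:160]=0;m[270:]=0;m[:,:240]=0;m[:,315:]=0
prect(big(m),.032,c,'block top')
cv2.imwrite('pics/t7.png',cv2.resize(p[165:275,150:400],None,fx=3,fy=3))
go(.472,.083,.2,77)
E
```

```text
0.031099937073884087
block    n=5289 plane z=32 centre=(498,82) 186x45 long axis -13.0deg mean=(492,83)
block top n=725 plane z=32 centre=(446,90) 88x46 long axis -13.3deg mean=(442,92)
tcp [0.4707 0.0643 0.3362] closing axis 76.8 tilt 0.04 q7 0.66 | shift [0.0029 0.0185 0.1362] rot [-0.    -0.001 -0.004] len 0.137
```

View pics/w7.png

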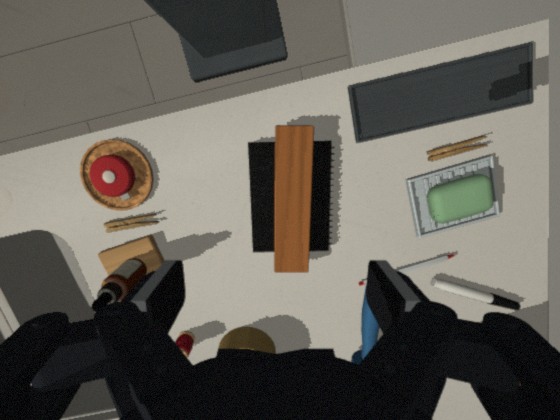

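The block is clear: (498,82), 186x45 mm, -13°. Tape, soap and bottle all sit in their places. Gripping the block at its centre.

Emit:
{"fn": "move_tool", "kwargs": {
  "moves": [
    [[-0.022, 0.0237, 0.03, 0, 0, 0], [-0.022, 0.0237, 0.08, 0, 0, 0], [-0.022, 0.0237, 0.12, 0, 0, 0], [-0.022, 0.0237, 0.16, 0, 0, 0], [-0.022, 0.0237, 0.19, 0, 0, 0]]
  ]
}}

```text
clock: 19.25
tcp_pos: [0.4967, 0.0823, 0.144]
orientation: [-0.361, -3.118, 0.001]
contact_force: [0.6, -0.1, -0.4]
grip_width: 0.085
gripper_force: 0.0
```

Emit:
{"fn": "move_tool", "kwargs": {
  "moves": [
    [[0, 0, 0, 0, 0, 0]]
  ],
  "quiet": true
}}

```text
ok
```

```bash
python3 -c "
from h import *
go(.498,.082,.094,77)"
```

```text
tcp [0.4954 0.0818 0.1432] closing axis 76.8 tilt 0.4 q7 0.38 | shift [-0.0028  0.0009  0.0492] rot [-0.003 -0.006 -0.003] len 0.049
```

Emit:
{"fn": "move_tool", "kwargs": {
  "moves": [
    [[-0.003, 0, 0.03, 0, 0, 0], [-0.003, 0, 0.045, 0, 0, 0], [-0.003, 0, 0.049, 0, 0, 0], [-0.003, 0, 0.049, 0, 0, 0]]
  ]
}}

```text
clock: 19.75
tcp_pos: [0.5007, 0.0821, 0.0982]
orientation: [0.359, 3.121, 0.0]
contact_force: [-0.3, -0.6, -0.9]
grip_width: 0.0851
gripper_force: 0.0
```

Emit:
{"fn": "move_tool", "kwargs": {
  "moves": [
    [[0, 0, 0, 0, 0, 0], [0, 0, 0, 0, 0, 0], [0, 0, 0, 0, 0, 0], [0, 0, 0, 0, 0, 0], [0, 0, 0, 0, 0, 0]]
  ],
  "jaw": 0.03,
  "force": 60
}}

```text
clock: 20.25
tcp_pos: [0.501, 0.0819, 0.099]
orientation: [0.359, 3.12, -0.001]
contact_force: [-2.0, -2.3, 11.0]
grip_width: 0.0435
gripper_force: 59.3
```

Emit:
{"fn": "move_tool", "kwargs": {
  "moves": [
    [[0, 0, -0.005, 0, 0, 0], [0, 0, -0.02, 0, 0, 0], [0, 0, -0.05, 0, 0, 0], [0, 0, -0.08, 0, 0, 0], [0, 0, -0.08, 0, 0, 0]]
  ]
}}

```text
clock: 20.75
tcp_pos: [0.5024, 0.0831, 0.1819]
orientation: [0.358, 3.115, 0.003]
contact_force: [0.4, 0.8, -1.0]
grip_width: 0.0435
gripper_force: 61.4
```

```bash
python3 - <<'E'
from h import *
from bench import grab_frame
go(.409,.283,.18,0)
p,d=grab_frame('wrist');s,_=grab_frame('scene')
cv2.imwrite('pics/w8.png',np.hstack([p[60:420,100:460],cv2.copyMakeBorder(cv2.resize(s[150:260,220:360],(440,346)),0,14,0,0,0)]))
E
```

```text
tcp [0.5024 0.0831 0.1819] closing axis 76.9 tilt 0.37 q7 0.43 | shift [0.1363 0.1735 0.0016] rot [0.006 0.003 1.342] len 0.221
```

View pics/w8.png

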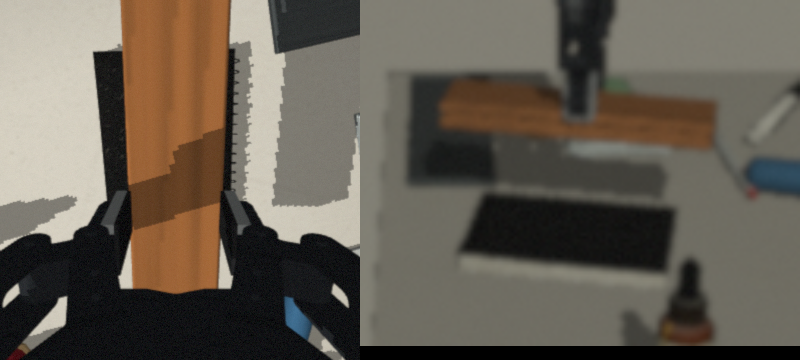

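The block hangs level, gripped near its middle; the logbook has stayed put. Carrying it to the tray with a 77° turn.

Emit:
{"fn": "move_tool", "kwargs": {
  "moves": [
    [[0.03, 0.038, 0, 0, 0, 0.15], [0.06, 0.076, 0, 0, 0, 0.3], [0.09, 0.115, 0, 0, 0, 0.45], [0.12, 0.153, 0, 0, 0, 0.6], [0.136, 0.173, 0, 0, 0, 0.75]]
  ]
}}

```text
clock: 21.35
tcp_pos: [0.4047, 0.2841, 0.1772]
orientation: [-1.447, -2.787, 0.0]
contact_force: [0.4, 0.2, -1.8]
grip_width: 0.0433
gripper_force: 61.5
```

Emit:
{"fn": "move_tool", "kwargs": {
  "moves": [
    [[0, 0, 0, 0, 0, 0.15], [0, 0, 0, 0, 0, 0.3], [0, 0, 0, 0, 0, 0.45], [0, 0, 0, 0, 0, 0.59], [0, 0, 0, 0, 0, 0.59]]
  ]
}}

```text
clock: 21.85
tcp_pos: [0.4067, 0.2808, 0.1769]
orientation: [2.194, 2.248, -0.003]
contact_force: [-0.0, -0.5, -2.3]
grip_width: 0.0434
gripper_force: 61.5
```

Emit:
{"fn": "move_tool", "kwargs": {
  "moves": [
    [[0, 0, 0, 0, 0, 0], [0, 0, 0, 0, 0, 0]]
  ],
  "quiet": true
}}

```text
ok
```

```bash
python3 - <<'E'
from h import *
from bench import grab_frame
go(.409,.280,.12,0)
c=camera_info('top');p,d=grab_frame('top');Z=cloud(d,c)[...,2]
cv2.imwrite('pics/t9.png',cv2.resize(p[165:285,120:390],None,fx=2.9,fy=2.9))
E
```

```text
tcp [0.4071 0.2811 0.1773] closing axis 1.6 tilt 0.05 q7 -1.14 | shift [-0.0011  0.0019  0.0573] rot [-0.001  0.     0.028] len 0.057
```

Emit:
{"fn": "move_tool", "kwargs": {
  "moves": [
    [[-0.001, 0.002, 0.02, 0, 0, 0.028], [-0.001, 0.002, 0.045, 0, 0, 0.028], [-0.001, 0.002, 0.057, 0, 0, 0.028], [-0.001, 0.002, 0.057, 0, 0, 0.028], [-0.001, 0.002, 0.057, 0, 0, 0.028]]
  ]
}}

```text
clock: 22.6
tcp_pos: [0.4094, 0.2807, 0.121]
orientation: [-2.223, -2.219, -0.0]
contact_force: [-0.8, -0.1, -2.0]
grip_width: 0.0433
gripper_force: 61.5
```

```bash
python3 - <<'E'
from h import *
from bench import grab_frame
go(.409,.280,.093,0)
for n in('top','scene','wrist'):
    c=camera_info(n);p,d=grab_frame(n);P=cloud(d,c)
    cv2.imwrite(f'pics/{n}9.png',p)
    H,S,V=np.moveaxis(cv2.cvtColor(p,cv2.COLOR_BGR2HSV).astype(int),-1,0)
    m=(H>3)&(H<22)&(S>90)&(abs(P[...,2]-.045)<.014)&(abs(P[...,0]-.41)<.06)&(abs(P[...,1]-.283)<.15)
    m=cv2.morphologyEx(m.astype(np.uint8),cv2.MORPH_OPEN,np.ones((2,2)))
    if m.sum(): prect(m,.053 if n!='scene' else .043,c,n)
p=cv2.imread('pics/top9.png');w=cv2.imread('pics/wrist9.png')
cv2.imwrite('pics/tw9.png',np.hstack([cv2.resize(p[175:285,120:260],(440,346)),cv2.resize(w,(360,346))]))
E
```

```text
tcp [0.4094 0.2807 0.121 ] closing axis -0.1 tilt 0.02 q7 -1.25 | shift [-0.0007 -0.0004  0.028 ] rot [-0.    -0.    -0.002] len 0.028
scene    n=559 plane z=43 centre=(415,280) 216x45 long axis -89.9deg mean=(414,269)
wrist    n=29258 plane z=53 centre=(410,305) 146x46 long axis 89.9deg mean=(410,316)
```

View pics/tw9.png

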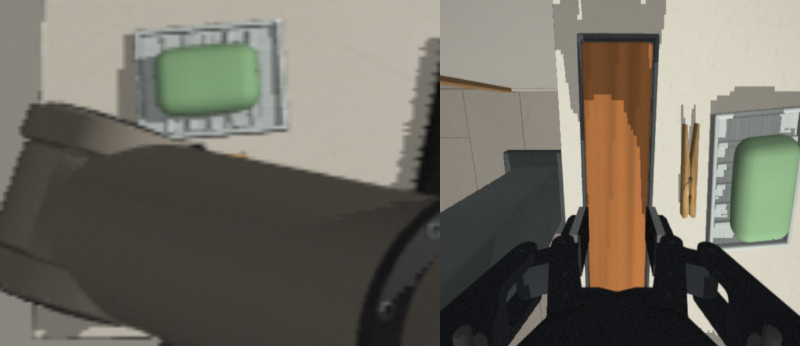

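The wrist view puts the block's far end at y≈378, so its centre is at (410,283): right over the tray and along it. Lowering and releasing.

Emit:
{"fn": "move_tool", "kwargs": {
  "moves": [
    [[-0.001, 0, 0.015, 0, 0, 0], [-0.001, 0, 0.025, 0, 0, 0], [-0.001, 0, 0.028, 0, 0, 0], [-0.001, 0, 0.028, 0, 0, 0], [-0.001, 0, 0.028, 0, 0, 0]]
  ]
}}

```text
clock: 23.25
tcp_pos: [0.4093, 0.2794, 0.0925]
orientation: [-2.224, -2.219, 0.0]
contact_force: [-0.6, -0.8, -1.8]
grip_width: 0.0433
gripper_force: 61.5
```

Emit:
{"fn": "move_tool", "kwargs": {
  "moves": [
    [[0, 0, 0, 0, 0, 0], [0, 0, 0, 0, 0, 0], [0, 0, 0, 0, 0, 0], [0, 0, 0, 0, 0, 0]]
  ],
  "jaw": 0.065
}}

```text
clock: 23.65
tcp_pos: [0.4095, 0.2794, 0.0929]
orientation: [2.224, 2.218, 0.001]
contact_force: [-0.7, 0.9, 0.4]
grip_width: 0.065
gripper_force: 0.0
```

Emit:
{"fn": "move_tool", "kwargs": {
  "moves": [
    [[0, 0, -0.02, 0, 0, 0], [0, 0, -0.06, 0, 0, 0], [0, 0, -0.11, 0, 0, 0], [0, 0, -0.16, 0, 0, 0], [0, 0, -0.2, 0, 0, 0]]
  ],
  "jaw": 0.085
}}

```text
clock: 24.15
tcp_pos: [0.4093, 0.2797, 0.2955]
orientation: [2.224, 2.219, 0.003]
contact_force: [0.8, 0.8, -0.2]
grip_width: 0.0847
gripper_force: 0.0
```

Emit:
{"fn": "move_tool", "kwargs": {
  "moves": [
    [[-0.05, 0.03, 0, 0, 0, 0], [-0.1, 0.03, 0, 0, 0, 0], [-0.15, 0.03, 0, 0, 0, 0], [-0.2, 0.03, 0, 0, 0, 0], [-0.24, 0.03, 0, 0, 0, 0]]
  ]
}}

```text
clock: 24.65
tcp_pos: [0.4383, 0.037, 0.2928]
orientation: [2.224, 2.217, -0.0]
contact_force: [0.8, -0.5, 0.3]
grip_width: 0.085
gripper_force: 0.0
```

Emit:
{"fn": "move_tool", "kwargs": {
  "moves": [
    [[-0.05, 0, 0, 0, 0, 0], [-0.1, 0, 0, 0, 0, 0], [-0.15, 0, 0, 0, 0, 0], [-0.2, 0, 0, 0, 0, 0], [-0.25, 0, 0, 0, 0, 0]]
  ]
}}

```text
clock: 25.15
tcp_pos: [0.4376, -0.2128, 0.293]
orientation: [2.224, 2.218, -0.0]
contact_force: [1.0, 0.7, 0.5]
grip_width: 0.0849
gripper_force: 0.0
```

Emit:
{"fn": "move_tool", "kwargs": {
  "moves": [
    [[0, 0, 0, 0, 0, 0], [-0.05, 0.06, 0, 0, 0, 0], [-0.1, 0.06, 0, 0, 0, 0], [-0.1, 0.06, 0, 0, 0, 0]]
  ]
}}

```text
clock: 25.55
tcp_pos: [0.4985, -0.3147, 0.2923]
orientation: [2.227, 2.214, -0.001]
contact_force: [-1.1, -0.2, -0.2]
grip_width: 0.0851
gripper_force: 0.0
```

```bash
python3 - <<'E'
from h import *
from bench import grab_frame
c=camera_info('top');p,d=grab_frame('top');P=cloud(d,c);X,Y,Z=np.moveaxis(P,-1,0)
H,S,V=np.moveaxis(cv2.cvtColor(p,cv2.COLOR_BGR2HSV).astype(int),-1,0)
near=lambda x,y,t:(abs(X-x)<t)&(abs(Y-y)<t)
def do(m,z,n):
    if m.any(): m=big(m);print('z',(np.median(Z[m>0])*1e3).round(1),end=' ');prect(m,z,c,n)
do(near(.409,.283,.12)&(H>3)&(H<22)&(S>90)&(X<.44),.024,'block')
do(near(.541,.288,.08)&(H>35)&(H<90)&(S>40),.028,'soap')
do(near(.413,-.138,.06)&((H<8)|(H>170))&(S>150)&(V>90),.019,'tape')
do(near(.544,-.155,.07)&(Z>.1)&(Z<.125),.116,'bulb')
cv2.imwrite('pics/t10.png',cv2.resize(p[165:285,130:405],None,fx=2.9,fy=2.9))
E
```

```text
z 24.6 block    n=1725 plane z=24 centre=(407,280) 190x45 long axis 89.3deg mean=(406,278)
z 33.3 soap     n=672 plane z=28 centre=(538,286) 75x51 long axis -85.0deg mean=(538,287)
z 19.7 tape     n=356 plane z=19 centre=(411,-143) 51x49 long axis 43.4deg mean=(411,-142)
z 112.7 bulb     n=32 plane z=116 centre=(539,-152) 11x11 long axis -2.4deg mean=(539,-152)
```

View pics/t10.png

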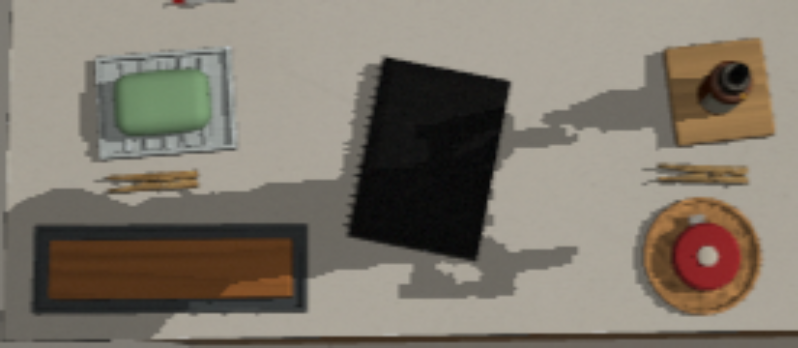

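The top view shows every item centred in its place: block (170,268) in the tray, soap (162,102) in its dish, tape (706,256) in the cork dish, bottle on the base. The logbook is where it was.

```bash
python3 -c "
from bench import r
print(r.hand_in())"
```

```text
the job is handed in; nothing more can be done
None
```

The pile is taken apart and the job handed in at about 26 s: the last top-view check showed the block, soap, tape measure and bottle each in place to within about 6 mm and the logbook apparently unmoved, but hand-in returned no verdict.

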